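# Screw a conduit elbow into a clamped hub to set tightness

### The arm

A 7-joint arm with a two-finger parallel gripper is mounted at the origin on the work surface. World frame = base frame: x ahead of the robot, y to its left, z up, the work surface at z = 0. Lengths are in m, angles in rad, forces in N, time in s.
With the tool pointing down it reaches from about 0.425 to 1.025 m from the base axis. Payload 9.4 kg.
Tool frame: the origin (TCP) lies at the very end of the fingers, on their centre line; the grasp point (between the pads) lies 19 mm behind it; z points along the fingers, y is the direction in which the jaws open and shut (so a half turn about z gives the same grasp; the last joint's range is limited). The gripper opens to 93 mm and grips with 3 to 60 N. Pads are 15 mm wide; open, the fingers measure 128 mm over their backs; the gripper's body (75 mm by 188 mm) begins 65 mm behind the grasp point.
Start: joints at [1.182, 0.599, -0.003, 1.599, 0.002, 0.943, -0.08], TCP at [0.222, -0.69, 0.219] pointing down, gripper open.
Joint ranges: [-2.57, 2.57], [-0.35, 1.97], [-1.29, 1.29], [0.11, 2.56], [-1.05, 4.19], [0.11, 1.86], [-2.63, 2.63]. Speed limits (rad/s): [2.22, 2.22, 3.01, 3.01, 3.14, 3.14, 3.14].

### API

Orientations are given as a rotation vector (axis times angle).
In Python, from station import bot, optics gives the robot as it stands.
- The arm moves only by the shell command python3 -m crank 'ROWS' [OPENING]. ROWS is JSON, a list of rows, each a list of 2 entries, a list of its own where there are three numbers: the shift along the tool's x, y, z in units of 25 mm (1.0 is 25 mm), then the turn, a rotation vector about the tool's x, y, z in units of 5 degrees (1.0 is 5 degrees). In form: [[[tx, ty, tz], [rx, ry, rz]], ...]. A call has exactly 5 rows; each row shifts and turns the commanded pose from where the row before left it, along the tool's axes as they then stand; what a row does not reach is not made up. A row lasts 1/10 s, in which the tool goes at most 50 mm and 8.59 degrees, less where a joint would pass 70% of its speed; a pose out of reach is approached as far as the arm can. A call is refused whole if a number of a shift passes 1 or a number of a turn 1, either way. A call with a gripper value outside its range is refused whole. OPENING is the closure in counts, from 0 (fully open) to 255 (shut), set as the call begins (- or left out, the last holds). The fingers move at their own pace and stop on an object; the grip force is fixed at half the most. Time passes only in rows, so rows that do not move let the fingers close, or fill a call up. It gives the time, the measured TCP pose, the force and the opening at its end, in the units of the state.
- bot.state(): the state, without advancing time (a new reading comes with each control period).
- optics.read_camera(name): name is "side" or "top"; returns the picture (420x560x3 uint8, red, green, blue); there is no depth.
- optics.camera_model(name): a dict with "K" (3x3 intrinsics, pixels), "origin" and "attitude" of the camera in the world. Camera axes: x right, y down, z forward; pixel columns grow to the right and rows downward; lengths in m; the calibration is good to about 2 mm. A picture is of the moment at which its call begins. camera_model takes no time and is no camera call.
- bot.sign_off(): hands the job in, once; it reports no verdict.
The state is a dict: "clock": time; "q": joint angles; "dq": joint speeds; "joint_efforts": joint torques, N m; "eef_pos": TCP position; "eef_rot": TCP orientation; "force": force on the tool from outside, world axes, zero at the start; "torque": the same for the moment, N m; "grip_width": opening from 0.0 (shut) to 1.0 (fully open).
Only numpy, scipy, OpenCV 4.12 (cv2) and the standard library are available. Lean on these libraries where they do the work, as an engineer would, in place of code of your own. Each camera call takes 0.05 s, during which the arm holds its last target.

### The job

Take the right-angle elbow fitting out of its stand and put its nose into the steel hub that is clamped in the vise, lugs through the two slots. Screw it in gently, clockwise, until you feel the resistance rise as it meets the gasket, then turn it 30 degrees further and stop: no less and no more than that, and never force it. Let go of the elbow with it standing in the hub at that tightness, and leave the straight fitting where it is.

Things in the scene. Friction and masses are not known exactly. Their poses are not given: they have to be found in the camera images.
- elbow_grip (a point): Right-angle conduit elbow, aluminium, 76 mm tall, 0.2 kg: centre of its grip block, a square column 28 x 28 mm, 40 mm high (20 mm either way), on the elbow's axis; z up. Its outlet arm (19 mm thick, rim 25 mm) points along +x, to 46 mm from the axis, 4 mm above this point: pinch the two faces across y. It stands upright in the loose 40 mm hole of one of two stands (64 x 64 x 30 mm).
- elbow_nose (a point): Centre of the elbow's nose end, 56 mm below elbow_grip, same axes; 6 mm above the table at the start. The nose is a round spigot, diameter 24 mm, tapered over its last 4 mm; two round lugs, 5 mm thick, stick out along +x and -x to 17 mm from the axis, centred 7 mm above the nose end.
- elbow: The elbow as a whole: origin at the centre of its nose end, z up, outlet arm along +x, lugs along +x and -x.
- straight_mid (a point): Half-way up the straight fitting, 67 mm tall, with the same nose but no side arm, standing in the other stand. Leave it alone.
- hub_mouth (a point): Centre of the mouth (top face, 80 mm above the table) of the steel hub, outer diameter 54 mm, clamped in the vise; z up. Bore 26 mm. Two slots for the lugs, 7.5 mm wide, along +x and -x of this point, seen as notches in the rim; either lug fits either slot. With the lugs down on the slots' floor the nose end is about 17.5 mm below the mouth and clear of the gasket.
- vise: Grey bench vise, 190 x 100 mm, jaws 62 mm high, origin under the hub's axis, with the hub. Hub thread: from the slots clockwise (seen from above) it draws the elbow down 40 mm per turn (1.1 mm per 10 degrees), with 1 mm play up and down (mid-play: nose 17 mm deep at the slots). It binds if pushed up or down instead of followed. It ends about 105 degrees from the slots.
- seat_top (a point): Top of a 24 mm disc (the seat) in the hub, 25.5 mm below the mouth at the start. On it lies a gasket of unknown thickness, 1.6 to 6.9 mm: the nose meets it after 14 to 62 degrees of free turning. The seat then yields downwards under about 14 N along the axis and stays where it was pushed: 2.4 to 3.3 mm down for 30 degrees, as play is taken up.
Things that resemble listed ones, but are neither listed nor needed, are in the scene too. What is shaped like the elbow but blue, orange or pink is not meant.

How it is judged:
On the way:
1. the elbow's lugs are down in the hub's slots (nose more than 14 mm below the mouth, on the hub's axis within 3 mm) with the gasket not yet pressed (z of elbow_nose in the frame of hub_mouth below -0.014 m and horizontal distance between elbow_nose and hub_mouth below 0.003 m and distance of seat_top from where it was at the start of the episode below 0.001 m), for 0.1 s.
At the end, for the whole second after the job is handed in: The seat is pushed down by 1.7 to 3.9 mm (30 degrees past the gasket, give or take about 10); the elbow stands let go in the hub, nose within 3 mm of its axis and less than 8.5 mm above the seat top, tilted under 0.12 rad; the straight fitting is within 15 mm of its start (distance of seat_top from where it was at the start of the episode between 0.0017 and 0.0039 m and horizontal distance between elbow_nose and hub_mouth below 0.003 m and z of elbow_nose in the frame of seat_top below 0.0085 m and angle between elbow_grip's own z axis and vertical below 0.12 rad and distance of straight_mid from where it was at the start of the episode below 0.015 m); the robot touches nothing.
It fails at once if the fitting is forced: more than 40 N between the elbow and the hub or vise (contact force between elbow and vise above 40 N).
It fails at once if the straight fitting is moved by more than 30 mm (distance of straight_mid from where it was at the start of the episode above 0.03 m).
It also fails if it takes over 64 s, if anything falls off the work surface, if the arm or the gripper's body presses on something with over 40 N, if the wrist force passes 120 N, or if a joint passes its speed limit or range.

## Working session

There is one attempt and no reset: what is moved stays moved. The work goes in short steps, Python scripts to look and compute and a shell command to move; the robot and the scene stay as the last step left them, time stands still between calls to the robot, and variables do not carry over. Pictures are saved under pics/ and viewed, and the job is handed in when it is done.

```bash
ls; mkdir -p pics
python3 - <<'E'
from station import bot, optics
import cv2
for n in ("side","top"):
    im=optics.read_camera(n); cv2.imwrite(f"pics/{n}0.png",im[:,:,::-1]); m=optics.camera_model(n); print(n,m)
print(bot.state())
E
```

```text
pics
side {'K': array([[421.29089919,   0.        , 278.50171928],
       [  0.        , 421.29089919, 203.72577337],
       [  0.        ,   0.        ,   1.        ]]), 'origin': array([ 0.30404733, -0.26741237,  0.63615694]), 'attitude': array([-2.32746302,  0.76029103, -0.26206497])}
top {'K': array([[461.87017771,   0.        , 280.69097259],
       [  0.        , 461.87017771, 213.302856  ],
       [  0.        ,   0.        ,   1.        ]]), 'origin': array([0.43914672, 0.12058781, 1.14967601]), 'attitude': array([-2.13767833,  2.17729996, -0.12373142])}
{'clock': 0.1, 'q': array([ 1.18232495,  0.60002933, -0.00255563,  1.60006081,  0.00182076,
        0.94291502, -0.07977056]), 'dq': array([ 7.33679414e-04, -1.87700868e-03,  5.78197995e-05, -3.19180463e-03,
        1.20133654e-03,  1.02766911e-03,  1.17365154e-04]), 'joint_efforts': array([ 5.71666314e-03, -7.66557384e+01,  1.50251672e+00, -2.52937227e+01,
       -5.23336697e-02,  1.36010637e-02,  8.30577676e-06]), 'eef_pos': array([ 0.22223999, -0.68962548,  0.21785366]), 'eef_rot': array([-3.10212411e+00, -4.87707500e-01,  5.61224115e-04]), 'force': array([ 0.19577254, -0.05346127,  0.77829585]), 'torque': array([0.00075125, 0.03087171, 0.00404256]), 'grip_width': 1.0020326834552755}
```

View pics/side0.png

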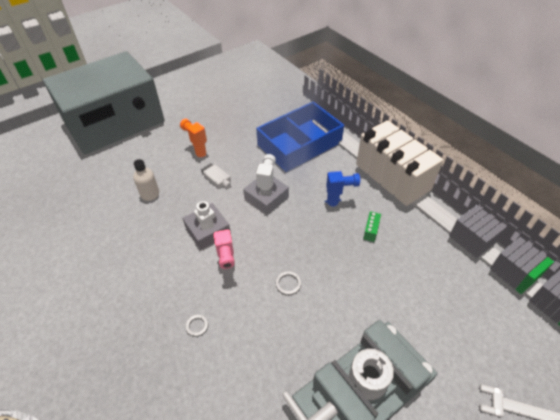

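View pics/top0.png

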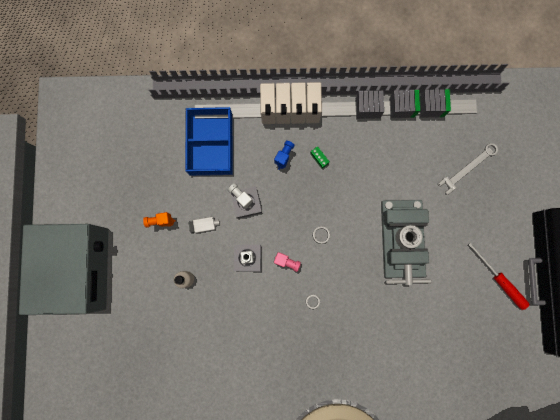

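The side view shows the elbow in its stand near (266,178), the straight fitting near (204,218) and the hub near (373,368). In the top view they are near (242,197), (247,258) and (410,237). I'll zoom in on each.

Run:
```python
import cv2,numpy as np
s=cv2.imread("pics/side0.png");t=cv2.imread("pics/top0.png")
def c(im,x,y,w,h,k):return cv2.resize(im[y:y+h,x:x+w],None,fx=k,fy=k,interpolation=cv2.INTER_CUBIC)
a=np.hstack([c(s,235,145,65,70,6),c(s,335,335,65,70,6)]); 
b=np.hstack([c(t,217,172,50,50,8),c(t,385,212,50,50,8)])
cv2.imwrite("pics/zs.png",a);cv2.imwrite("pics/zt.png",b)
```

```text
(no output)
```

View pics/zs.png

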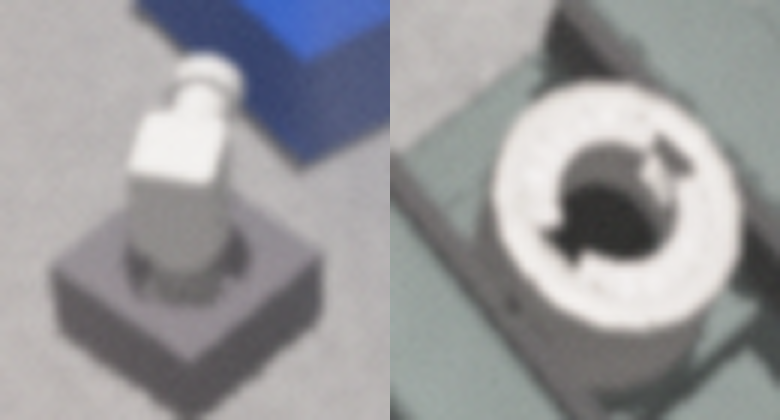

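View pics/zt.png

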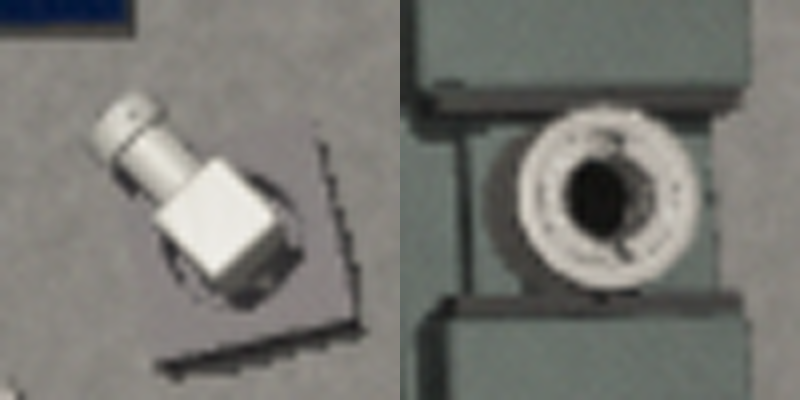

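```bash
cat > h.py <<'E'
import cv2,numpy as np
from scipy.spatial.transform import Rotation as R
from station import bot, optics
def ray(n,p):
    m=optics.camera_model(n);d=np.linalg.inv(m["K"])@np.array([p[0],p[1],1.0])
    return np.array(m["origin"]),R.from_rotvec(m["attitude"]).as_matrix()@d
def plane(n,p,z):
    o,d=ray(n,p);return o+d*(z-o[2])/d[2]
def proj(n,X):
    m=optics.camera_model(n);c=R.from_rotvec(m["attitude"]).as_matrix().T@(np.array(X)-m["origin"]);q=m["K"]@c;return q[:2]/q[2]
E
python3 - <<'E'
from h import *
t=cv2.imread("pics/top0.png");s=cv2.imread("pics/side0.png")
def blob(im,seed,thr,w=30):
    g=cv2.GaussianBlur(im,(3,3),0).min(2);m=np.zeros_like(g);x,y=seed
    m[y-w:y+w,x-w:x+w]=(g[y-w:y+w,x-w:x+w]>thr)
    n,l,st,c=cv2.connectedComponentsWithStats(m)
    k=max(range(1,n),key=lambda i:st[i,4]); return (l==k).astype(np.uint8),st[k],c[k]
for nm,im,seed,thrs in (("top",t,(411,237),(150,165,180)),("side",s,(373,368),(150,165,180))):
  for thr in thrs:
    m,st,c=blob(im,seed,thr)
    ct=max(cv2.findContours(m,cv2.RETR_EXTERNAL,cv2.CHAIN_APPROX_NONE)[0],key=cv2.contourArea)
    h=cv2.convexHull(ct); 
    P=np.array([plane(nm,p,.08)[:2] for p in h[:,0,:].astype(float)])*1000
    (cx,cy),r=cv2.minEnclosingCircle(P.astype(np.float32))
    A=np.c_[2*P,np.ones(len(P))];x=np.linalg.lstsq(A,(P**2).sum(1),rcond=None)[0]
    print("hub",nm,thr,st,x[:2],np.sqrt(x[2]+x[0]**2+x[1]**2))
for nm,im,seed,thrs in (("top",t,(243,197),(150,165,180,200)),("side",s,(266,173),(160,175,190,200))):
  for thr in thrs:
    m,st,c=blob(im,seed,thr,18)
    print("elb",nm,thr,st,c)
# notch positions
for nm,ps in (("top",[(208/8+385,140/8+212),(222/8+385,245/8+212)]),("side",[(282/6+335,155/6+335),(170/6+335,240/6+335)])):
  w=[plane(nm,p,.08)[:2] for p in ps];d=w[0]-w[1];print(nm,w,np.degrees(np.arctan2(d[1],d[0])))
# elbow top face
for nm,ps in (("top",[(216/8+217,155/8+172),(277/8+217,213/8+172),(216/8+217,272/8+172),(155/8+217,213/8+172)]),("side",[(142/6+235,113/6+145),(226/6+235,120/6+145),(217/6+235,186/6+145),(130/6+235,176/6+145)])):
  w=np.array([plane(nm,p,.082)[:2] for p in ps]);print(nm,w.round(4).tolist(),w.mean(0))
  e=np.diff(np.vstack([w,w[:1]]),axis=0);print(np.linalg.norm(e,axis=1),np.degrees(np.arctan2(e[:,1],e[:,0])))
E
```

```text
hub top 150 [400 226  22  21 204] [ 508.52444094 -175.11007547] 24.367246744303575
hub top 165 [401 229   6  16  48] [ 508.6501602 -165.7608702] 15.794395600180048Traceback (most recent call last):
  File "<stdin>", line 10, in <module>
  File "<stdin>", line 7, in blob
ValueError: max() iterable argument is empty
```

```bash
cat > m.py <<'E'
from h import *
t=cv2.imread("pics/top0.png");s=cv2.imread("pics/side0.png")
def blob(im,seed,thr,w=30):
    g=cv2.GaussianBlur(im,(3,3),0).min(2);m=np.zeros_like(g);x,y=seed
    m[y-w:y+w,x-w:x+w]=(g[y-w:y+w,x-w:x+w]>thr)
    n,l,st,c=cv2.connectedComponentsWithStats(m)
    k=max(range(1,n),key=lambda i:st[i,4]); return (l==k).astype(np.uint8),st[k],c[k]
for nm,im,seed,thrs in (("top",t,(411,237),(125,135,142,150)),("side",s,(373,368),(165,175,185,195))):
  for thr in thrs:
   try:
    m,st,c=blob(im,seed,thr,16 if nm=="top" else 28)
    ct=max(cv2.findContours(m,cv2.RETR_EXTERNAL,cv2.CHAIN_APPROX_NONE)[0],key=cv2.contourArea)
    h=cv2.convexHull(ct); 
    P=np.array([plane(nm,p,.08)[:2] for p in h[:,0,:].astype(float)])*1000
    A=np.c_[2*P,np.ones(len(P))];x=np.linalg.lstsq(A,(P**2).sum(1),rcond=None)[0]
    print("hub",nm,thr,st,x[:2],np.sqrt(x[2]+x[0]**2+x[1]**2))
   except ValueError: print(nm,thr,"none")
for nm,ps in (("top",[(208/8+385,140/8+212),(222/8+385,245/8+212)]),("side",[(282/6+335,155/6+335),(170/6+335,240/6+335)])):
  w=[plane(nm,p,.08)[:2] for p in ps];d=w[0]-w[1];print(nm,w,np.degrees(np.arctan2(d[1],d[0])))
for nm,ps in (("top",[(216/8+217,155/8+172),(277/8+217,213/8+172),(216/8+217,272/8+172),(155/8+217,213/8+172)]),("side",[(142/6+235,113/6+145),(226/6+235,120/6+145),(217/6+235,186/6+145),(130/6+235,176/6+145)])):
  w=np.array([plane(nm,p,.082)[:2] for p in ps]);print(nm,w.round(4).tolist(),w.mean(0))
  e=np.diff(np.vstack([w,w[:1]]),axis=0);print(np.linalg.norm(e,axis=1),np.degrees(np.arctan2(e[:,1],e[:,0])))
# outlet rim end
print("straight",plane("top",(247,258),.05),plane("side",(204,215),.05))
print(R.from_rotvec(bot.state()["eef_rot"]).as_matrix())
E
python3 m.py
```

```text
hub top 125 [400 226  23  22 275] [ 508.54234933 -175.42716443] 25.776361280355964
hub top 135 [400 226  22  22 244] [ 508.48293907 -175.22226996] 25.046046694775594
hub top 142 [400 226  22  21 230] [ 508.47952637 -175.16218884] 24.81147721296777
hub top 150 [400 226  22  21 204] [ 508.52444094 -175.11007547] 24.367246744303575
hub side 165 [352 349  41  41 992] [ 510.17722093 -175.74208823] 26.54261035197337
hub side 175 [352 349  41  41 931] [ 510.15670671 -175.83900423] 26.12801213154236
hub side 185 [353 350  40  40 844] [ 510.14004142 -175.8509485 ] 25.702961306284443
hub side 195 [353 350  39  39 789] [ 510.10188727 -175.9537488 ] 25.367878288164462
top [array([ 0.52402278, -0.17685508]), array([ 0.49354968, -0.17932419])] 4.632320785603003
side [array([ 0.52725107, -0.17643929]), array([ 0.49492708, -0.1753502 ])] -1.9297309600573789
top [[0.6206, 0.2096], [0.6031, 0.1919], [0.586, 0.2099], [0.6038, 0.2276]] [0.6033719  0.20974701]
[0.02488713 0.02478968 0.02505033 0.02463329] [-134.71168734  133.50008413   44.91752942  -46.8898764 ]
side [[0.6048, 0.2269], [0.6242, 0.2085], [0.6052, 0.1865], [0.5862, 0.206]] [0.60506561 0.20698375]
[0.02675567 0.02906318 0.0272693  0.0279695 ] [ -43.5355559  -130.79353167  134.20555043   48.30414439]
straight [0.46585559 0.20651817 0.05      ] [0.46893419 0.20478452 0.05      ]
[[ 9.51757831e-01  3.06849658e-01 -5.65022251e-04]
 [ 3.06850145e-01 -9.51756964e-01  1.29241703e-03]
 [-1.41186140e-04 -1.40344519e-03 -9.99999005e-01]]
```

```bash
cat > plan.py <<'E'
# plan rows from commanded pose to goal: x y z yaw(tool x), n rows
from h import *
def plan(goal,yaw_deg,n,start=None,turn=None):
    st=bot.state();p=np.array(st["eef_pos"] if start is None else start[0],float);Rm=R.from_rotvec(st["eef_rot"]).as_matrix()
    yaw=np.degrees(np.arctan2(Rm[1,0],Rm[0,0])) if start is None else start[1]
    dy=yaw_deg-yaw if turn is None else turn
    rows=[];g=np.array(goal,float);rz=np.clip(np.round(-dy/n/5,2),-1,1)
    for i in range(n):
        a=np.radians(yaw);T=np.array([[np.cos(a),np.sin(a),0],[np.sin(a),-np.cos(a),0],[0,0,-1]])
        s=np.round(np.clip(T.T@((g-p)/(n-i))/.025,-1,1),2)+0.0
        p=p+T@s*.025;yaw-=rz*5
        rows.append([s.tolist(),[0,0,float(rz)]])
    for i in range(0,n,5): print(str(rows[i:i+5]).replace(" ",""))
    print("end",p.round(4),yaw)
E
python3 - <<'E'
from h import *
t=cv2.imread("pics/top0.png")
g=cv2.cvtColor(t,cv2.COLOR_BGR2GRAY)[195:290,375:440]
l=cv2.createLineSegmentDetector().detect(cv2.GaussianBlur(g,(0,0),.8))[0][:,0]
for a in l:
    a=a+np.array([375,195]*2);
    if np.hypot(a[2]-a[0],a[3]-a[1])<22: continue
    w=plane("top",a[:2],.06)-plane("top",a[2:],.06)
    print(a.round(1),np.hypot(w[0],w[1]).round(3),(np.degrees(np.arctan2(w[1],w[0]))%90).round(2))
from plan import plan
plan((.605,.209,.22),225,45,turn=225-17.9)
E
```

```text
[382.7 276.8 380.2 200.6] 0.18 89.36
[425.6 251.3 393.1 251.9] 0.076 89.92
[384.2 229.3 385.  251.9] 0.053 89.5
[385.6 198.6 414.4 198.8] 0.068 88.55
[[[0.57,-0.66,0.0],[0,0,-0.92]],[[0.62,-0.61,0.0],[0,0,-0.92]],[[0.67,-0.56,0.0],[0,0,-0.92]],[[0.71,-0.5,0.0],[0,0,-0.92]],[[0.75,-0.44,0.0],[0,0,-0.92]]]
[[[0.78,-0.38,0.0],[0,0,-0.92]],[[0.81,-0.32,0.0],[0,0,-0.92]],[[0.83,-0.25,0.0],[0,0,-0.92]],[[0.85,-0.18,0.0],[0,0,-0.92]],[[0.86,-0.12,0.0],[0,0,-0.92]]]
[[[0.87,-0.05,0.0],[0,0,-0.92]],[[0.87,0.02,0.0],[0,0,-0.92]],[[0.86,0.09,0.0],[0,0,-0.92]],[[0.85,0.16,0.0],[0,0,-0.92]],[[0.84,0.23,0.0],[0,0,-0.92]]]
[[[0.82,0.3,0.0],[0,0,-0.92]],[[0.79,0.36,0.0],[0,0,-0.92]],[[0.76,0.42,0.0],[0,0,-0.92]],[[0.72,0.48,0.0],[0,0,-0.92]],[[0.68,0.54,0.0],[0,0,-0.92]]]
[[[0.63,0.59,0.0],[0,0,-0.92]],[[0.59,0.64,0.0],[0,0,-0.92]],[[0.53,0.69,0.0],[0,0,-0.92]],[[0.48,0.73,0.0],[0,0,-0.92]],[[0.42,0.76,0.0],[0,0,-0.92]]]
[[[0.35,0.79,0.0],[0,0,-0.92]],[[0.29,0.82,0.0],[0,0,-0.92]],[[0.22,0.84,0.0],[0,0,-0.92]],[[0.15,0.85,-0.01],[0,0,-0.92]],[[0.09,0.86,0.0],[0,0,-0.92]]]
[[[0.02,0.87,-0.01],[0,0,-0.92]],[[-0.05,0.87,0.0],[0,0,-0.92]],[[-0.12,0.86,-0.01],[0,0,-0.92]],[[-0.19,0.85,0.0],[0,0,-0.92]],[[-0.26,0.83,-0.01],[0,0,-0.92]]]
[[[-0.33,0.8,0.0],[0,0,-0.92]],[[-0.39,0.77,-0.01],[0,0,-0.92]],[[-0.45,0.74,0.0],[0,0,-0.92]],[[-0.51,0.7,-0.01],[0,0,-0.92]],[[-0.56,0.66,0.0],[0,0,-0.92]]]
[[[-0.61,0.61,-0.01],[0,0,-0.92]],[[-0.66,0.56,0.0],[0,0,-0.92]],[[-0.7,0.51,-0.01],[0,0,-0.92]],[[-0.74,0.45,0.0],[0,0,-0.92]],[[-0.78,0.39,-0.01],[0,0,-0.92]]]
end [0.605  0.2089 0.2201] 224.86950795387838
```

```bash
python3 -m crank '[[[0.57,-0.66,0],[0,0,-0.92]],[[0.62,-0.61,0],[0,0,-0.92]],[[0.67,-0.56,0],[0,0,-0.92]],[[0.71,-0.5,0],[0,0,-0.92]],[[0.75,-0.44,0],[0,0,-0.92]]]' 0; python3 -c "
from station import bot;print(bot.state()['q'])"
```

```text
clock: 0.6
eef_pos: [0.2652, -0.5889, 0.2183]
eef_rot: [-2.941, -1.101, 0.0]
force: [0.3, 0.6, 0.1]
grip_width: 0.999
[ 1.1417768   0.5062734  -0.12229739  1.78505372  0.07847111  0.85570312
  0.12890858]
```

```bash
python3 -m crank '[[[0.78,-0.38,0],[0,0,-0.92]],[[0.81,-0.32,0],[0,0,-0.92]],[[0.83,-0.25,0],[0,0,-0.92]],[[0.85,-0.18,0],[0,0,-0.92]],[[0.86,-0.12,0],[0,0,-0.92]]]' && python3 -m crank '[[[0.87,-0.05,0],[0,0,-0.92]],[[0.87,0.02,0],[0,0,-0.92]],[[0.86,0.09,0],[0,0,-0.92]],[[0.85,0.16,0],[0,0,-0.92]],[[0.84,0.23,0],[0,0,-0.92]]]' && python3 -m crank '[[[0.82,0.3,0],[0,0,-0.92]],[[0.79,0.36,0],[0,0,-0.92]],[[0.76,0.42,0],[0,0,-0.92]],[[0.72,0.48,0],[0,0,-0.92]],[[0.68,0.54,0],[0,0,-0.92]]]';  python3 -c "
from station import bot;print(bot.state()['q'])"
```

```text
clock: 1.1
eef_pos: [0.3078, -0.4891, 0.2184]
eef_rot: [-2.663, -1.666, 0.0]
force: [-0.7, 0.0, 0.0]
grip_width: 1.002
clock: 1.6
eef_pos: [0.3503, -0.3889, 0.2185]
eef_rot: [-2.276, -2.165, 0.0]
force: [0.1, 0.1, 0.4]
grip_width: 1.002
clock: 2.1
eef_pos: [0.3932, -0.2885, 0.2186]
eef_rot: [1.796, 2.577, -0.0]
force: [-0.3, -0.2, 0.4]
grip_width: 1.002
[ 0.90499746  0.35483961 -0.50646634  2.10850434  0.25389512  0.73586152
  0.58871226]
```

```bash
python3 -m crank '[[[0.63,0.59,0],[0,0,-0.92]],[[0.59,0.64,0],[0,0,-0.92]],[[0.53,0.69,0],[0,0,-0.92]],[[0.48,0.73,0],[0,0,-0.92]],[[0.42,0.76,0],[0,0,-0.92]]]' && python3 -m crank '[[[0.35,0.79,0],[0,0,-0.92]],[[0.29,0.82,0],[0,0,-0.92]],[[0.22,0.84,0],[0,0,-0.92]],[[0.15,0.85,0],[0,0,-0.92]],[[0.09,0.86,0],[0,0,-0.92]]]';  python3 -c "
from station import bot;print(bot.state()['q'])
from plan import plan
plan((.605,.209,.16),225,15)"
```

```text
clock: 2.6
eef_pos: [0.4358, -0.1885, 0.2186]
eef_rot: [1.246, 2.884, 0.0]
force: [0.7, -0.1, 0.9]
grip_width: 0.998
clock: 3.1
eef_pos: [0.4783, -0.089, 0.2186]
eef_rot: [0.647, 3.074, 0.0]
force: [-0.1, 0.2, -0.3]
grip_width: 1.0
[ 0.6284876   0.3982786  -0.74531707  2.10151008  0.38414687  0.7779562
  0.79947471]
[[[0.01,0.86,0.16],[0,0,-0.92]],[[-0.06,0.86,0.16],[0,0,-0.92]],[[-0.13,0.85,0.16],[0,0,-0.92]],[[-0.2,0.84,0.16],[0,0,-0.92]],[[-0.26,0.82,0.15],[0,0,-0.92]]]
[[[-0.33,0.8,0.16],[0,0,-0.92]],[[-0.39,0.77,0.15],[0,0,-0.92]],[[-0.45,0.74,0.16],[0,0,-0.92]],[[-0.51,0.7,0.15],[0,0,-0.92]],[[-0.56,0.66,0.16],[0,0,-0.92]]]
[[[-0.61,0.61,0.15],[0,0,-0.92]],[[-0.66,0.56,0.16],[0,0,-0.92]],[[-0.7,0.5,0.15],[0,0,-0.92]],[[-0.74,0.44,0.16],[0,0,-0.92]],[[-0.78,0.39,0.15],[0,0,-0.92]]]
end [0.6049 0.2091 0.1601] 225.2466999806935
```

```bash
python3 -m crank '[[[0.01,0.86,0.16],[0,0,-0.92]],[[-0.06,0.86,0.16],[0,0,-0.92]],[[-0.13,0.85,0.16],[0,0,-0.92]],[[-0.2,0.84,0.16],[0,0,-0.92]],[[-0.26,0.82,0.15],[0,0,-0.92]]]' && python3 -m crank '[[[-0.33,0.8,0.16],[0,0,-0.92]],[[-0.39,0.77,0.15],[0,0,-0.92]],[[-0.45,0.74,0.16],[0,0,-0.92]],[[-0.51,0.7,0.15],[0,0,-0.92]],[[-0.56,0.66,0.16],[0,0,-0.92]]]' && python3 -m crank '[[[-0.61,0.61,0.15],[0,0,-0.92]],[[-0.66,0.56,0.16],[0,0,-0.92]],[[-0.7,0.5,0.15],[0,0,-0.92]],[[-0.74,0.44,0.16],[0,0,-0.92]],[[-0.78,0.39,0.15],[0,0,-0.92]]]'
python3 - <<'E'
from h import *
print(bot.state()["q"])
for n in ("side","top"):
    im=optics.read_camera(n)[:,:,::-1]; cv2.imwrite(f"pics/{n}1.png",im)
s=cv2.imread("pics/side1.png");t=cv2.imread("pics/top1.png")
def c(im,x,y,w,h,k):return cv2.resize(im[y:y+h,x:x+w],None,fx=k,fy=k,interpolation=cv2.INTER_CUBIC)
cv2.imwrite("pics/z1.png",np.hstack([c(s,200,90,130,130,3),c(t,177,132,130,130,3)]))
E
```

```text
clock: 3.6
eef_pos: [0.5212, 0.0097, 0.1986]
eef_rot: [0.021, 3.142, 0.0]
force: [0.1, 0.3, -0.7]
grip_width: 1.003
clock: 4.1
eef_pos: [0.5638, 0.1091, 0.1791]
eef_rot: [-0.605, 3.083, 0.0]
force: [0.3, 0.0, 0.4]
grip_width: 0.998
clock: 4.6
eef_pos: [0.6064, 0.2083, 0.1597]
eef_rot: [1.207, -2.9, -0.0]
force: [0.2, 0.8, 0.5]
grip_width: 0.999
[ 0.15586418  0.73532912 -0.9364133   1.81560466  0.71408708  0.96976213
  1.27066652]
```

View pics/z1.png

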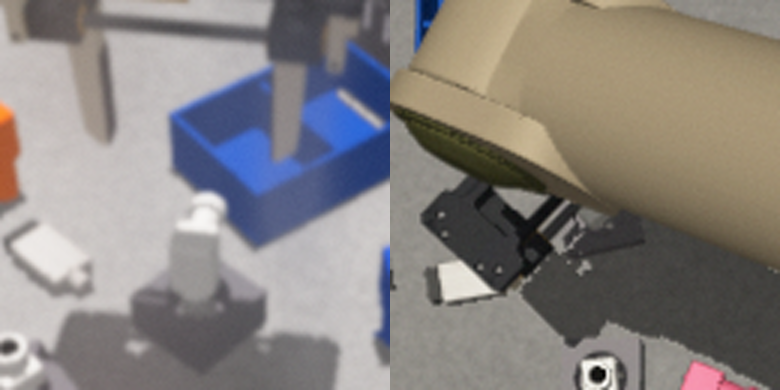

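Run:
```python
from h import *
st=bot.state();p=st["eef_pos"];M=R.from_rotvec(st["eef_rot"]).as_matrix()
print(p,[proj("side",p+k*M[:,1]).round(1) for k in (.0465,.06,-.0465,-.06,0)], M[:,1])
print("elbow top proj",proj("side",(.605,.209,.082)))
from plan import plan
plan((.605,.209,.045),225,5)
```

```text
[0.60621599 0.21050464 0.15947549] [array([236.2, 134. ]), array([228.6, 133.3]), array([289. , 138.9]), array([296.8, 139.6]), array([262.4, 136.4])] [-0.71024394  0.7039519   0.00229552]
elbow top proj [264.1462139  169.13180649]
[[[0.02,0.0,0.92],[0,0,-1.0]],[[0.01,0.0,0.91],[0,0,-1.0]],[[0.02,0.0,0.92],[0,0,-1.0]],[[0.01,0.0,0.91],[0,0,-1.0]],[[0.02,0.01,0.92],[0,0,-1.0]]]
end [0.6049 0.209  0.045 ] -109.7452680045732
```

```bash
python3 -m crank '[[[0.07,0.05,0.92],[0,0,0]],[[0,0,0.92],[0,0,0]],[[0,0,0.92],[0,0,0]],[[0,0,0.92],[0,0,0]],[[0,0,0.9],[0,0,0]]]' 0; python3 -m crank '[[[0,0,0],[0,0,0]],[[0,0,0],[0,0,0]],[[0,0,0],[0,0,0]],[[0,0,0],[0,0,0]],[[0,0,0],[0,0,0]]]' 255;python3 -m crank '[[[0,0,0],[0,0,0]],[[0,0,0],[0,0,0]],[[0,0,0],[0,0,0]],[[0,0,0],[0,0,0]],[[0,0,0],[0,0,0]]]' 255
python3 - <<'E'
from h import *
s=optics.read_camera("side")[:,:,::-1]
cv2.imwrite("pics/z2.png",cv2.resize(s[90:220,200:330],None,fx=4,fy=4,interpolation=cv2.INTER_CUBIC))
E
```

```text
clock: 5.2
eef_pos: [0.6038, 0.2058, 0.0447]
eef_rot: [1.198, -2.904, 0.001]
force: [1.1, -0.1, -0.7]
grip_width: 0.999
clock: 5.7
eef_pos: [0.6045, 0.2062, 0.0465]
eef_rot: [-1.198, 2.903, -0.0]
force: [-1.0, -0.1, 0.9]
grip_width: 0.616
clock: 6.2
eef_pos: [0.604, 0.2062, 0.0456]
eef_rot: [1.199, -2.904, -0.0]
force: [-0.3, 0.3, 0.9]
grip_width: 0.297
```

View pics/z2.png

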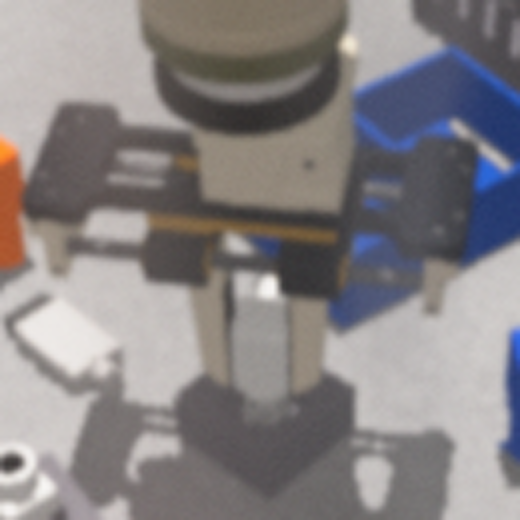

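The fingers have the block, with an opening of about 28 mm. Next I'll lift it.

```bash
python3 -m crank '[[[0,0,-0.4],[0,0,0]],[[0,0,-0.8],[0,0,0]],[[0,0,-1],[0,0,0]],[[0,0,-1],[0,0,0]],[[0,0,-1],[0,0,0]]]';  python3 - <<'E'
from plan import *
print(bot.state()["q"])
plan((.509,-.1755,.163),180,20)
E
```

```text
clock: 6.75
eef_pos: [0.6037, 0.2061, 0.152]
eef_rot: [1.199, -2.903, -0.0]
force: [0.7, -0.2, -1.2]
grip_width: 0.296
[ 0.15392254  0.73894037 -0.92753947  1.82919235  0.72201438  0.95303379
  1.25776237]
[[[0.67,-0.41,-0.02],[0,0,-1.0]],[[0.71,-0.35,-0.02],[0,0,-1.0]],[[0.73,-0.28,-0.02],[0,0,-1.0]],[[0.76,-0.22,-0.02],[0,0,-1.0]],[[0.77,-0.15,-0.02],[0,0,-1.0]]]
[[[0.78,-0.08,-0.02],[0,0,-1.0]],[[0.79,-0.02,-0.02],[0,0,-1.0]],[[0.78,0.05,-0.02],[0,0,-1.0]],[[0.78,0.12,-0.02],[0,0,-1.0]],[[0.76,0.19,-0.02],[0,0,-1.0]]]
[[[0.74,0.25,-0.02],[0,0,-1.0]],[[0.72,0.32,-0.02],[0,0,-1.0]],[[0.69,0.38,-0.03],[0,0,-1.0]],[[0.65,0.44,-0.02],[0,0,-1.0]],[[0.61,0.49,-0.03],[0,0,-1.0]]]
[[[0.57,0.55,-0.02],[0,0,-1.0]],[[0.52,0.59,-0.03],[0,0,-1.0]],[[0.47,0.63,-0.02],[0,0,-1.0]],[[0.41,0.68,-0.03],[0,0,-1.0]],[[0.34,0.7,-0.02],[0,0,-1.0]]]
end [ 0.509  -0.1754  0.163 ] -35.11609383902402
```

Run:
```python
from plan import *
plan((.509,-.1755,.163),180,20,turn=-44.9)
```

```text
[[[0.67,-0.41,-0.02],[0,0,0.45]],[[0.66,-0.43,-0.02],[0,0,0.45]],[[0.64,-0.46,-0.02],[0,0,0.45]],[[0.62,-0.48,-0.02],[0,0,0.45]],[[0.6,-0.51,-0.02],[0,0,0.45]]]
[[[0.58,-0.53,-0.02],[0,0,0.45]],[[0.56,-0.55,-0.02],[0,0,0.45]],[[0.54,-0.57,-0.02],[0,0,0.45]],[[0.51,-0.6,-0.02],[0,0,0.45]],[[0.49,-0.61,-0.02],[0,0,0.45]]]
[[[0.47,-0.63,-0.02],[0,0,0.45]],[[0.44,-0.65,-0.02],[0,0,0.45]],[[0.41,-0.67,-0.03],[0,0,0.45]],[[0.39,-0.69,-0.02],[0,0,0.45]],[[0.36,-0.7,-0.03],[0,0,0.45]]]
[[[0.33,-0.71,-0.02],[0,0,0.45]],[[0.31,-0.73,-0.03],[0,0,0.45]],[[0.28,-0.74,-0.02],[0,0,0.45]],[[0.24,-0.74,-0.03],[0,0,0.45]],[[0.22,-0.76,-0.02],[0,0,0.45]]]
end [ 0.5089 -0.1756  0.163 ] -180.11609383902402
```

```bash
python3 -m crank '[[[0.67,-0.41,-0.02],[0,0,0.45]],[[0.66,-0.43,-0.02],[0,0,0.45]],[[0.64,-0.46,-0.02],[0,0,0.45]],[[0.62,-0.48,-0.02],[0,0,0.45]],[[0.6,-0.51,-0.02],[0,0,0.45]]]' && python3 -m crank '[[[0.58,-0.53,-0.02],[0,0,0.45]],[[0.56,-0.55,-0.02],[0,0,0.45]],[[0.54,-0.57,-0.02],[0,0,0.45]],[[0.51,-0.6,-0.02],[0,0,0.45]],[[0.49,-0.61,-0.02],[0,0,0.45]]]' && python3 -m crank '[[[0.47,-0.63,-0.02],[0,0,0.45]],[[0.44,-0.65,-0.02],[0,0,0.45]],[[0.41,-0.67,-0.02],[0,0,0.45]],[[0.39,-0.69,-0.02],[0,0,0.45]],[[0.36,-0.7,-0.02],[0,0,0.45]]]' && python3 -m crank '[[[0.33,-0.71,-0.02],[0,0,0.45]],[[0.31,-0.73,-0.03],[0,0,0.45]],[[0.28,-0.74,-0.02],[0,0,0.45]],[[0.24,-0.74,-0.03],[0,0,0.45]],[[0.22,-0.76,-0.02],[0,0,0.45]]]'
python3 - <<'E'
from h import *
print(bot.state())
for n in ("side","top"):
    im=optics.read_camera(n)[:,:,::-1]; cv2.imwrite(f"pics/{n}3.png",im)
s=cv2.imread("pics/side3.png");t=cv2.imread("pics/top3.png")
def c(im,x,y,w,h,k):return cv2.resize(im[y:y+h,x:x+w],None,fx=k,fy=k,interpolation=cv2.INTER_CUBIC)
cv2.imwrite("pics/z3.png",np.hstack([c(s,300,260,130,140,3),c(t,345,167,130,140,3)]))
print(proj("side",(.5092,-.1755,.08)))
E
```

```text
clock: 7.25
eef_pos: [0.5793, 0.1081, 0.1522]
eef_rot: [0.901, -3.008, 0.0]
force: [-0.4, 0.1, -2.0]
grip_width: 0.299
clock: 7.75
eef_pos: [0.5553, 0.0131, 0.1549]
eef_rot: [0.602, -3.082, 0.0]
force: [-0.3, 0.2, -2.0]
grip_width: 0.295
clock: 8.25
eef_pos: [0.5314, -0.0821, 0.1575]
eef_rot: [0.297, -3.126, -0.0]
force: [0.7, 0.7, -1.7]
grip_width: 0.3
clock: 8.75
eef_pos: [0.5075, -0.1774, 0.1605]
eef_rot: [-0.011, -3.14, -0.0]
force: [0.6, 0.5, -1.3]
grip_width: 0.302
{'clock': 8.75, 'q': array([ 0.77881324,  0.56512568, -0.79156762,  2.05059965,  0.58391828,
        0.76284596,  1.18928062]), 'dq': array([ 0.30704564, -0.02095183,  0.08886801, -0.03223122, -0.07204322,
       -0.01080245,  0.05713445]), 'joint_efforts': array([ -2.43428931, -59.90198135, -10.00848323, -17.94335246,
         0.09534118,   0.13017826,  -0.09997871]), 'eef_pos': array([ 0.5074904 , -0.17735312,  0.1605087 ]), 'eef_rot': array([-1.06397300e-02, -3.14026881e+00, -2.48085195e-04]), 'force': array([ 0.56631653,  0.50462368, -1.33197948]), 'torque': array([ 0.03269857, -0.14804712,  0.05049811]), 'grip_width': 0.30170312495724344}
[371.49276192 368.46281769]
```

View pics/z3.png

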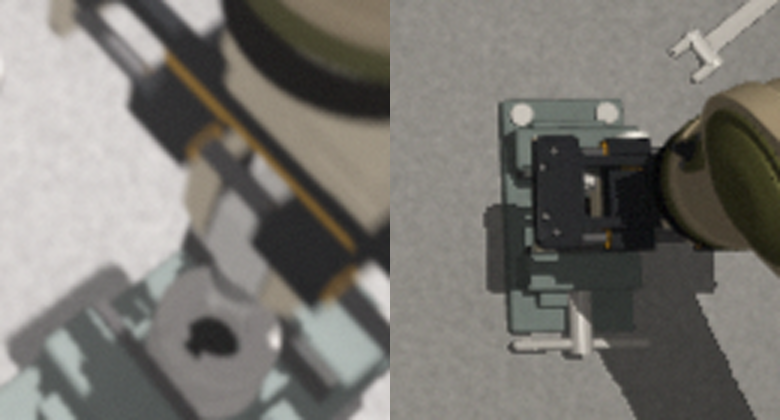

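The top view is blocked by the gripper. The side view shows the nose just behind the hub, so I'll enlarge it and compare both in that one image.

Run:
```python
import cv2,numpy as np
s=cv2.imread("pics/side3.png")[320:400,340:415]
a=cv2.resize(s,None,fx=7,fy=7,interpolation=cv2.INTER_CUBIC)
a=cv2.convertScaleAbs(a,alpha=1.4,beta=-20)
for k in range(0,75,10): cv2.putText(a,str(340+k),(k*7,10),0,.35,(0,0,255),1);cv2.line(a,(k*7+3,0),(k*7+3,560),(0,0,255),1) if k%20==0 else 0
for k in range(0,80,10): cv2.putText(a,str(320+k),(0,k*7+10),0,.35,(0,0,255),1);cv2.line(a,(0,k*7+3),(525,k*7+3),(0,0,255),1) if k%20==0 else 0
cv2.imwrite("pics/z4.png",a)
```

```text
(no output)
```

View pics/z4.png

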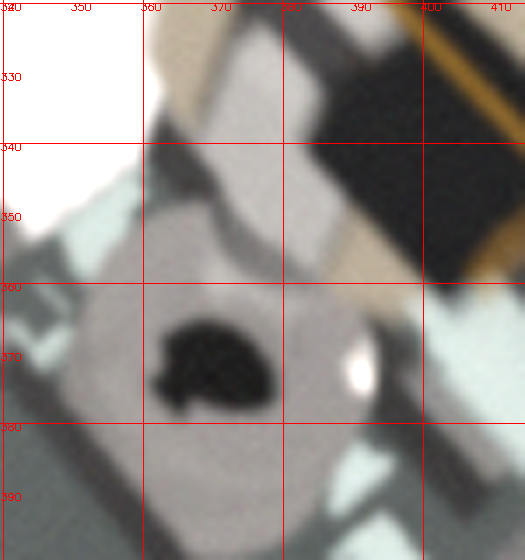

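Run:
```python
from h import *
p=np.array([.5075,-.177])
for h in (0,.007,.011,.036,.056,.076): print(h,[proj("side",(*(p+d),.1215+h)).round(1).tolist() for d in ((0,0),(.012,0),(-.012,0),(0,.012),(0,-.012),(.014,.014),(.014,-.014),(-.014,.014),(-.014,-.014))])
```

```text
0 [[376.5, 358.2], [383.6, 352.5], [369.3, 364.0], [369.6, 350.4], [383.6, 366.2], [376.7, 342.6], [393.0, 360.7], [360.1, 355.7], [376.4, 374.6]]
0.007 [[377.5, 356.0], [384.6, 350.3], [370.2, 361.9], [370.5, 348.2], [384.6, 364.1], [377.6, 340.3], [394.1, 358.5], [360.9, 353.6], [377.3, 372.5]]
0.011 [[378.0, 354.8], [385.1, 349.0], [370.7, 360.7], [371.0, 346.9], [385.2, 362.9], [378.1, 339.0], [394.8, 357.3], [361.4, 352.3], [377.9, 371.4]]
0.036 [[381.5, 346.6], [388.9, 340.6], [374.0, 352.6], [374.2, 338.5], [389.1, 354.9], [381.6, 330.4], [399.0, 349.1], [364.2, 344.0], [381.5, 363.6]]
0.056 [[384.6, 339.5], [392.2, 333.4], [376.8, 345.7], [377.0, 331.2], [392.4, 348.0], [384.5, 323.0], [402.6, 342.1], [366.7, 336.9], [384.6, 356.9]]
0.076 [[387.8, 332.0], [395.6, 325.8], [379.8, 338.3], [379.9, 323.6], [396.0, 340.6], [387.7, 315.2], [406.5, 334.7], [369.3, 329.3], [388.0, 349.7]]
```

Run:
```python
import cv2,numpy as np
s=cv2.imread("pics/side3.png")[315:395,340:415]
a=cv2.resize(s,None,fx=10,fy=7.5,interpolation=cv2.INTER_CUBIC)
a=cv2.resize(s,None,fx=7.5,fy=7.5,interpolation=cv2.INTER_CUBIC)
g=cv2.cvtColor(a,cv2.COLOR_BGR2GRAY)
g=np.clip((g.astype(float)-60)*255/120,0,255).astype(np.uint8)
g=cv2.cvtColor(g,cv2.COLOR_GRAY2BGR)
for k in range(0,75,10): cv2.putText(g,str(340+k),(int(k*7.5),10),0,.35,(0,0,255),1);cv2.line(g,(int(k*7.5+3),0),(int(k*7.5+3),8),(0,0,255),1)
for k in range(5,80,10): cv2.putText(g,str(315+k),(0,int(k*7.5+6)),0,.35,(0,0,255),1)
cv2.imwrite("pics/z5.png",g)
```

```text
(no output)
```

View pics/z5.png

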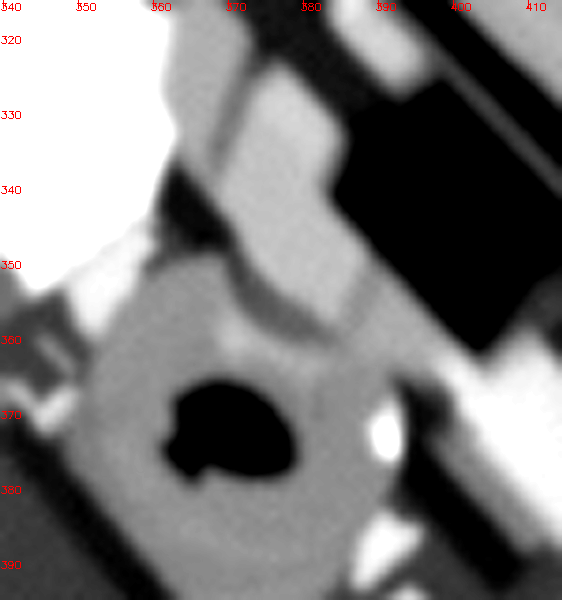

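```bash
python3 -m crank '[[[0,0,0.3],[0,0,0]],[[0,0,0.3],[0,0,0]],[[0,0,0.3],[0,0,0]],[[0,0,0.3],[0,0,0]],[[0,0,0.1],[0,0,0]]]';  python3 - <<'E'
from h import *
print(bot.state()["eef_pos"])
s=optics.read_camera("side")[:,:,::-1];cv2.imwrite("pics/side6.png",s)
a=cv2.resize(s[315:395,340:415],None,fx=7.5,fy=7.5,interpolation=cv2.INTER_CUBIC)
g=np.clip((a.astype(float)-50)*255/140,0,255).astype(np.uint8)
for k in range(0,75,10): cv2.putText(g,str(340+k),(int(k*7.5),10),0,.35,(0,0,255),1)
for k in range(5,80,10): cv2.putText(g,str(315+k),(0,int(k*7.5+6)),0,.35,(0,0,255),1)
cv2.imwrite("pics/z6.png",g)
E
```

```text
clock: 9.35
eef_pos: [0.5088, -0.1748, 0.1275]
eef_rot: [-0.002, -3.14, -0.001]
force: [-0.1, -0.2, -1.1]
grip_width: 0.303
[ 0.50880801 -0.17483431  0.12746506]
```

View pics/z6.png

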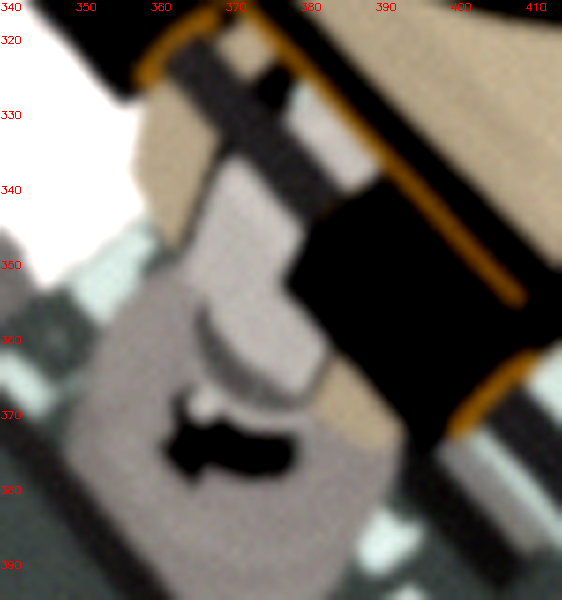

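Run:
```python
from h import *
print("lug end",plane("side",(366.0,368.2),.0955))
H=np.array([.5101,-.1758])
print("pred lug for elbow at hub (cam frame)",proj("side",(H[0]-.017,H[1],.0955)),"nose ctr",proj("side",(*H,.0885)))
for d in (-.017,.017): print("slot end",proj("side",(H[0]+d,H[1],.08)))
for a in range(0,360,30): print(a,proj("side",(H[0]+.013*np.cos(np.radians(a)),H[1]+.013*np.sin(np.radians(a)),.08)).round(1), proj("side",(H[0]+.012*np.cos(np.radians(a)),H[1]+.012*np.sin(np.radians(a)),.0885+.004)).round(1))
```

```text
lug end [ 0.49812704 -0.17374131  0.0955    ]
pred lug for elbow at hub (cam frame) [364.20939526 371.93061214] nose ctr [373.1752942  365.88035361]
slot end [362.53019132 376.14805728]
slot end [381.56854987 360.50816843]
0 [379.4 362.3] [380.4 359.2]
30 [374.9 359.1] [376.2 356.2]
60 [369.7 358.3] [371.4 355.5]
90 [365.2 360.2] [367.1 357.2]
120 [362.5 364.2] [364.6 361. ]
150 [362.3 369.3] [364.4 365.8]
180 [364.8 374.3] [366.8 370.4]
210 [369.3 377.6] [371.  373.5]
240 [374.7 378.5] [376.  374.3]
270 [379.3 376.5] [380.4 372.5]
300 [382.  372.4] [382.9 368.6]
330 [382.  367.2] [382.9 363.7]
```

The elbow's lug end shows at about (366,368), which puts the elbow about 5 mm toward +x and 2 mm toward +y of the hub axis. I'll correct that and look again.

```bash
python3 -m crank '[[[0.1,-0.04,0],[0,0,0]],[[0.08,-0.03,0],[0,0,0]],[[0,0,0.06],[0,0,0]],[[0,0,0.06],[0,0,0]],[[0,0,0],[0,0,0]]]';  python3 - <<'E'
from h import *
print(bot.state()["eef_pos"])
s=optics.read_camera("side")[:,:,::-1];cv2.imwrite("pics/side7.png",s)
a=cv2.resize(s[335:395,345:395],None,fx=10,fy=10,interpolation=cv2.INTER_CUBIC)
g=np.clip((a.astype(float)-50)*255/140,0,255).astype(np.uint8)
for k in range(0,50,10): cv2.putText(g,str(345+k),(int(k*10),10),0,.35,(0,0,255),1)
for k in range(5,60,10): cv2.putText(g,str(335+k),(0,int(k*10+6)),0,.35,(0,0,255),1)
cv2.imwrite("pics/z7.png",g)
E
```

```text
clock: 9.9
eef_pos: [0.5046, -0.1773, 0.1256]
eef_rot: [0.004, 3.142, -0.0]
force: [0.5, 0.8, -2.0]
grip_width: 0.3
[ 0.50460904 -0.17732722  0.12555781]
```

View pics/z7.png

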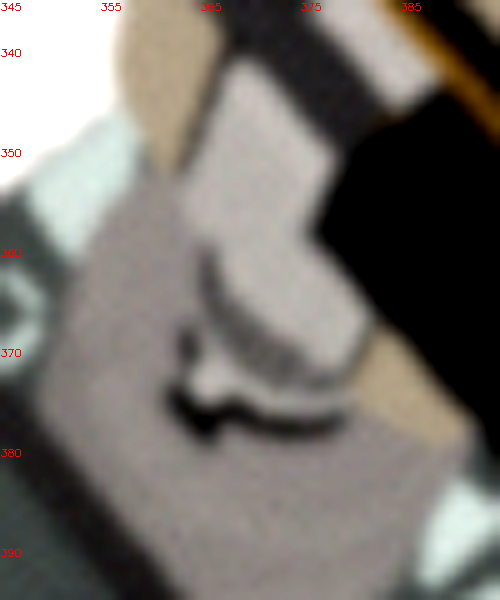

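```bash
python3 -m crank '[[[0.03,0,0.06],[0,0,0]],[[0,0,0.06],[0,0,0]],[[0,0,0.06],[0,0,0]],[[0,0,0.06],[0,0,0]],[[0,0,0.04],[0,0,0]]]'; python3 -m crank '[[[0,0,0.04],[0,0,0]],[[0,0,0.04],[0,0,0]],[[0,0,0.02],[0,0,0]],[[0,0,0.02],[0,0,0]],[[0,0,0],[0,0,0]]]'
```

```text
clock: 10.45
eef_pos: [0.5038, -0.1772, 0.1184]
eef_rot: [-0.004, -3.141, -0.0]
force: [0.9, 0.5, -1.7]
grip_width: 0.297
clock: 10.95
eef_pos: [0.5044, -0.177, 0.1158]
eef_rot: [0.003, 3.141, 0.0]
force: [0.8, 1.0, 0.1]
grip_width: 0.297
```

```bash
python3 -m crank '[[[0,0,0.04],[0,0,0]],[[0,0,0.04],[0,0,0]],[[0,0,0.02],[0,0,0]],[[0,0,0],[0,0,0]],[[0,0,0],[0,0,0]]]'
python3 - <<'E'
from h import *
s=bot.state();print(s["force"],s["torque"])
s=optics.read_camera("side")[:,:,::-1];cv2.imwrite("pics/side8.png",s)
a=cv2.resize(s[335:395,345:395],None,fx=10,fy=10,interpolation=cv2.INTER_CUBIC)
g=np.clip((a.astype(float)-50)*255/140,0,255).astype(np.uint8)
for k in range(0,50,10): cv2.putText(g,str(345+k),(int(k*10),10),0,.35,(0,0,255),1)
for k in range(5,60,10): cv2.putText(g,str(335+k),(0,int(k*10+6)),0,.35,(0,0,255),1)
cv2.imwrite("pics/z8.png",g)
E
```

```text
clock: 11.45
eef_pos: [0.5048, -0.1768, 0.1132]
eef_rot: [0.003, 3.14, 0.001]
force: [4.6, 2.2, -1.0]
grip_width: 0.3
[ 4.64940758  2.15285174 -1.04334621] [ 0.67278308 -1.38789321  0.01881485]
```

View pics/z8.png

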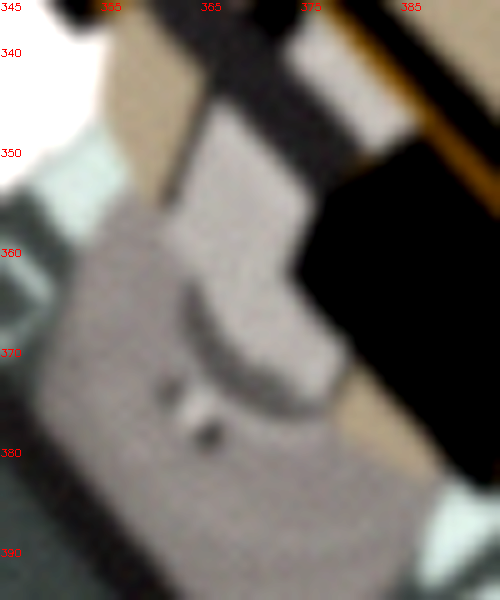

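The lug sits centred in its slot with dark gaps on both sides, near (361,373) and (365,378). The side force pushes toward +x and +y, so I'll ease that way while lowering.

```bash
python3 -m crank '[[[-0.03,0.01,0],[0,0,0]],[[0,0,0.04],[0,0,0]],[[0,0,0.04],[0,0,0]],[[0,0,0.02],[0,0,0]],[[0,0,0],[0,0,0]]]'
python3 - <<'E'
from h import *
s=bot.state();print(s["force"],s["torque"])
E
```

```text
clock: 12.0
eef_pos: [0.505, -0.1768, 0.1106]
eef_rot: [0.003, 3.141, 0.0]
force: [4.5, 2.5, 0.2]
grip_width: 0.3
[4.47125043 2.53966189 0.2335441 ] [ 0.72263767 -1.42683608  0.07404744]
```

```bash
python3 -m crank '[[[-0.03,0.02,0],[0,0,0]],[[0,0,0.04],[0,0,0]],[[0,0,0.04],[0,0,0]],[[0,0,0.02],[0,0,0]],[[0,0,0],[0,0,0]]]'
python3 - <<'E'
from h import *
s=bot.state();print(s["force"],s["torque"])
E
```

```text
clock: 12.5
eef_pos: [0.5051, -0.1766, 0.1079]
eef_rot: [-0.004, -3.141, 0.0]
force: [2.4, 0.7, -2.3]
grip_width: 0.299
[ 2.38794949  0.74321072 -2.31570325] [ 0.2976551  -0.94730325  0.05288522]
```

```bash
python3 -m crank '[[[-0.02,0,0.04],[0,0,0]],[[0,0,0.04],[0,0,0]],[[0,0,0.04],[0,0,0]],[[0,0,0.04],[0,0,0]],[[0,0,0],[0,0,0]]]'
python3 - <<'E'
from h import *
s=bot.state();print(s["force"],s["torque"])
E
```

```text
clock: 13.0
eef_pos: [0.5053, -0.1766, 0.1038]
eef_rot: [-0.004, -3.14, 0.0]
force: [0.8, 0.3, -2.4]
grip_width: 0.297
[ 0.81813009  0.2674973  -2.41447392] [ 0.13073789 -0.2398282   0.02201855]
```

```bash
python3 -m crank '[[[0,0,0.02],[0,0,0]],[[0,0,0.02],[0,0,0]],[[0,0,0.02],[0,0,0]],[[0,0,0],[0,0,0]],[[0,0,0],[0,0,0]]]'
python3 - <<'E'
from h import *
s=bot.state();print(s["force"],s["torque"])
E
```

```text
clock: 13.5
eef_pos: [0.5058, -0.1765, 0.1026]
eef_rot: [-0.004, -3.141, 0.0]
force: [-0.2, -1.3, -1.2]
grip_width: 0.299
[-0.2485838  -1.2683363  -1.17186992] [ 0.04415207 -0.19230728 -0.00874155]
```

```bash
python3 -m crank '[[[0,0,0.02],[0,0,0]],[[0,0,0],[0,0,0]],[[0,0,0.02],[0,0,0]],[[0,0,0],[0,0,0]],[[0,0,0],[0,0,0]]]'
python3 - <<'E'
from h import *
s=bot.state();print(s["force"],s["torque"])
E
```

```text
clock: 14.0
eef_pos: [0.5059, -0.1765, 0.1017]
eef_rot: [0.004, 3.141, -0.0]
force: [-0.1, -0.3, 2.4]
grip_width: 0.296
[-0.11726929 -0.31800901  2.4224125 ] [-0.00175489 -0.01382028  0.00345801]
```

The lugs are on the slot floor: Fz rose by about 4 N at TCP z of about 0.1017. Next I'll raise it 0.5 mm to mid-play and start turning. The turn will follow the 40 mm/turn helix and allow for the elbow's axis lying about 3.5 mm off the tool axis.

```bash
cat > st.py <<'E'
from h import *
s=bot.state();v=s["eef_rot"];M=R.from_rotvec(v).as_matrix()
y=np.degrees(np.arctan2(M[1,0],M[0,0]))%360
print("yaw",y.round(2),"pos",(s["eef_pos"]*1000).round(2),"F",s["force"].round(1),"T",s["torque"].round(3),"grip",round(s["grip_width"],3),"q7",s["q"][6].round(2), "z-helix", (s["eef_pos"][2]*1000-(102.2-(180-y)*40/360)).round(2))
E
python3 -m crank '[[[0,0,-0.02],[0,0,0]],[[0,0,0],[0,0,0]],[[0,0,0],[0,0,0]],[[0,0.005,0.009],[0,0,0.4]],[[0,0.005,0.009],[0,0,0.4]]]';python3 st.py;  python3 -m crank '[[[0,0.005,0.009],[0,0,0.4]],[[0,0.005,0.009],[0,0,0.4]],[[0,0.005,0.009],[0,0,0.4]],[[0,0,0],[0,0,0]],[[0,0,0],[0,0,0]]]';python3 st.py
```

```text
clock: 14.5
eef_pos: [0.5059, -0.1762, 0.1016]
eef_rot: [-0.118, -3.139, -0.0]
force: [-0.1, -0.4, -0.2]
grip_width: 0.299
yaw 175.68 pos [ 505.88 -176.23  101.58] F [-0.1 -0.4 -0.2] T [ 0.081 -0.18  -0.028] grip 0.299 q7 1.03 z-helix -0.14
clock: 15.0
eef_pos: [0.5059, -0.1758, 0.101]
eef_rot: [-0.277, -3.129, 0.0]
force: [0.1, -0.8, -1.6]
grip_width: 0.299
yaw 169.89 pos [ 505.93 -175.8   100.98] F [ 0.1 -0.8 -1.6] T [ 0.113 -0.09   0.032] grip 0.299 q7 0.95 z-helix -0.09
```

```bash
python3 -m crank '[[[0,0.006,0.011],[0,0,0.5]],[[0,0.006,0.011],[0,0,0.5]],[[0,0,0],[0,0,0]],[[0,0,0],[0,0,0]],[[0,0,0],[0,0,0]]]' >/dev/null;python3 st.py;  python3 -m crank '[[[0,0.006,0.011],[0,0,0.5]],[[0,0.006,0.011],[0,0,0.5]],[[0,0,0],[0,0,0]],[[0,0,0],[0,0,0]],[[0,0,0],[0,0,0]]]' >/dev/null;python3 st.py
```

```text
yaw 164.93 pos [ 505.98 -175.57  100.42] F [ 0.6 -0.5 -2. ] T [ 0.032 -0.139  0.008] grip 0.296 q7 0.88 z-helix -0.1
yaw 159.93 pos [ 506.02 -175.31   99.85] F [ 0.6  0.1 -1.5] T [ 0.062 -0.156  0.051] grip 0.304 q7 0.82 z-helix -0.12
```

```bash
python3 -m crank '[[[0,0.006,0.011],[0,0,0.5]],[[0,0.006,0.011],[0,0,0.5]],[[0,0,0],[0,0,0]],[[0,0,0],[0,0,0]],[[0,0,0],[0,0,0]]]' >/dev/null;python3 st.py
```

```text
yaw 154.93 pos [ 506.16 -174.99   99.32] F [-0.7 -0.1 -2.3] T [ 0.029 -0.144 -0.011] grip 0.299 q7 0.75 z-helix -0.1
```

```bash
python3 -m crank '[[[0,0.006,0.011],[0,0,0.5]],[[0,0.006,0.011],[0,0,0.5]],[[0,0,0],[0,0,0]],[[0,0,0],[0,0,0]],[[0,0,0],[0,0,0]]]' >/dev/null;python3 st.py
```

```text
yaw 149.93 pos [ 506.28 -174.75   98.76] F [ 0.8  0.1 -1.2] T [ 0.063 -0.131  0.023] grip 0.302 q7 0.68 z-helix -0.1
```

```bash
python3 -m crank '[[[0,0.006,0.011],[0,0,0.5]],[[0,0.006,0.011],[0,0,0.5]],[[0,0,0],[0,0,0]],[[0,0,0],[0,0,0]],[[0,0,0],[0,0,0]]]' >/dev/null;python3 st.py
```

```text
yaw 144.94 pos [ 506.49 -174.45   98.21] F [-0.5  0.2 -1.1] T [ 0.006 -0.191  0.005] grip 0.301 q7 0.61 z-helix -0.09
```

```bash
python3 -m crank '[[[0,0.006,0.011],[0,0,0.5]],[[0,0.006,0.011],[0,0,0.5]],[[0,0,0],[0,0,0]],[[0,0,0],[0,0,0]],[[0,0,0],[0,0,0]]]' >/dev/null;python3 st.py
```

```text
yaw 139.95 pos [ 506.98 -174.26   98.04] F [-0.9  0.1  5.3] T [ 0.036  0.051 -0.075] grip 0.306 q7 0.55 z-helix 0.29
```

```bash
python3 -m crank '[[[0,0.006,0.011],[0,0,0.5]],[[0,0.006,0.011],[0,0,0.5]],[[0,0,0],[0,0,0]],[[0,0,0],[0,0,0]],[[0,0,0],[0,0,0]]]' >/dev/null;python3 st.py
```

```text
yaw 134.95 pos [ 507.47 -174.07   97.88] F [-1.7  0.1 10.2] T [-0.002  0.141 -0.047] grip 0.304 q7 0.48 z-helix 0.68
```

The gasket was met at a yaw of about 144.8 degrees, roughly 35 degrees from the slots. Fz has risen by 7 N and then 12 N since. The target is therefore a yaw of about 115 degrees.

```bash
python3 -m crank '[[[0,0.006,0.011],[0,0,0.5]],[[0,0.006,0.011],[0,0,0.5]],[[0,0,0],[0,0,0]],[[0,0,0],[0,0,0]],[[0,0,0],[0,0,0]]]' >/dev/null;python3 st.py
```

```text
yaw 129.96 pos [ 507.9  -173.88   97.43] F [-1.4  0.3 10.6] T [-0.086  0.084 -0.045] grip 0.301 q7 0.41 z-helix 0.79
```

```bash
python3 -m crank '[[[0,0.006,0.011],[0,0,0.5]],[[0,0.006,0.011],[0,0,0.5]],[[0,0,0],[0,0,0]],[[0,0,0],[0,0,0]],[[0,0,0],[0,0,0]]]' >/dev/null;python3 st.py
```

```text
yaw 124.95 pos [ 508.28 -173.75   96.94] F [-0.2  0.3 11.7] T [-0.112  0.041 -0.025] grip 0.299 q7 0.35 z-helix 0.86
```

```bash
python3 -m crank '[[[0,0.006,0.011],[0,0,0.5]],[[0,0.006,0.011],[0,0,0.5]],[[0,0,0],[0,0,0]],[[0,0,0],[0,0,0]],[[0,0,0],[0,0,0]]]' >/dev/null;python3 st.py
```

```text
yaw 119.95 pos [ 508.55 -173.63   96.37] F [-0.5  0.5  9.9] T [-0.099  0.052 -0.023] grip 0.3 q7 0.28 z-helix 0.85
```

```bash
python3 -m crank '[[[0,0.006,0.011],[0,0,0.5]],[[0,0.006,0.011],[0,0,0.5]],[[0,0,0],[0,0,0]],[[0,0,0],[0,0,0]],[[0,0,0],[0,0,0]]]' >/dev/null;python3 st.py
```

```text
yaw 114.95 pos [ 508.84 -173.5    95.84] F [-1.  -0.6 10.6] T [-0.183  0.002  0.012] grip 0.297 q7 0.22 z-helix 0.87
```

```bash
python3 -m crank '[[[0,0,-0.016],[0,0,0]],[[0,0,-0.016],[0,0,0]],[[0,0,0],[0,0,0]],[[0,0,0],[0,0,0]],[[0,0,0],[0,0,0]]]' >/dev/null;python3 st.py
```

```text
yaw 114.88 pos [ 508.3  -173.36   95.85] F [ 2.3 -0.9  3.7] T [-0.356 -0.714 -0.003] grip 0.3 q7 0.22 z-helix 0.89
```

```bash
python3 -m crank '[[[0,0,-0.008],[0,0,0]],[[0,0,0],[0,0,0]],[[0,0,0],[0,0,0]],[[0,0,0],[0,0,0]],[[0,0,0],[0,0,0]]]' - >/dev/null;python3 st.py; python3 -m crank '[[[0,0,0],[0,0,0]],[[0,0,0],[0,0,0]],[[0,0,0],[0,0,0]],[[0,0,0],[0,0,0]],[[0,0,0],[0,0,0]]]' 0;  python3 -m crank '[[[0,0,0],[0,0,0]],[[0,0,0],[0,0,0]],[[0,0,0],[0,0,0]],[[0,0,0],[0,0,0]],[[0,0,0],[0,0,0]]]' 0; python3 st.py
python3 - <<'E'
from h import *
s=optics.read_camera("side")[:,:,::-1]
cv2.imwrite("pics/z9.png",cv2.resize(s[270:420,300:450],None,fx=4,fy=4,interpolation=cv2.INTER_CUBIC))
E
```

```text
yaw 114.87 pos [ 507.89 -173.27   95.9 ] F [ 3.2 -1.1  2. ] T [-0.212 -0.79  -0.003] grip 0.301 q7 0.22 z-helix 0.93
clock: 22.0
eef_pos: [0.5076, -0.1733, 0.0958]
eef_rot: [-1.691, -2.647, 0.0]
force: [0.6, 0.3, -1.2]
grip_width: 0.68
clock: 22.5
eef_pos: [0.5078, -0.1733, 0.0959]
eef_rot: [-1.691, -2.648, 0.0]
force: [-0.6, 0.4, -0.1]
grip_width: 0.998
yaw 114.87 pos [ 507.8  -173.29   95.94] F [-0.6  0.4 -0.1] T [-0.029 -0.139 -0.033] grip 0.998 q7 0.22 z-helix 0.98
```

View pics/z9.png

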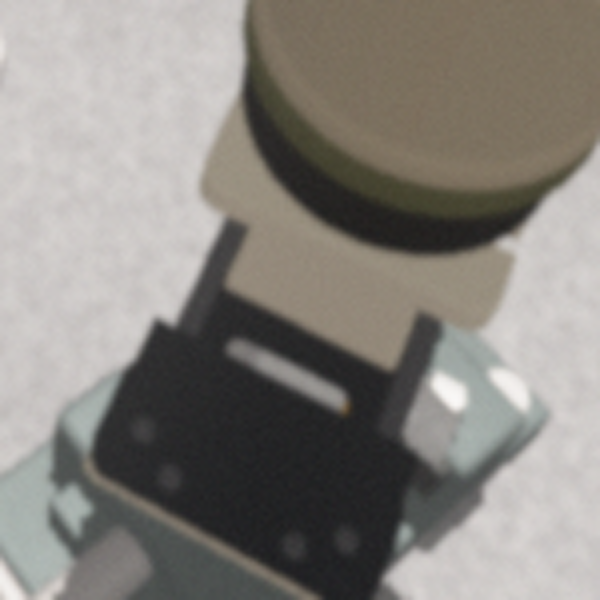

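The gripper is open but hides the elbow in this view. I'll rise straight up, move clear and look again.

```bash
python3 -m crank '[[[0,0,-0.3],[0,0,0]],[[0,0,-0.6],[0,0,0]],[[0,0,-1],[0,0,0]],[[0,0,-1],[0,0,0]],[[0,0,-1],[0,0,0]]]'; python3 -m crank '[[[0,0,-1],[0,0,0]],[[0,0,-1],[0,0,0]],[[0,0,-0.6],[0,0,0]],[[-1,0,0],[0,0,0]],[[-1,0,0],[0,0,0]]]';python3 -m crank '[[[-1,0,0],[0,0,0]],[[-1,0,0],[0,0,0]],[[-1,0,0],[0,0,0]],[[-1,0,0],[0,0,0]],[[-1,0,0],[0,0,0]]]'
python3 - <<'E'
from h import *
for n in ("side","top"):
    im=optics.read_camera(n)[:,:,::-1]; cv2.imwrite(f"pics/{n}10.png",im)
s=cv2.imread("pics/side10.png");t=cv2.imread("pics/top10.png")
def c(im,x,y,w,h,k):return cv2.resize(im[y:y+h,x:x+w],None,fx=k,fy=k,interpolation=cv2.INTER_CUBIC)
cv2.imwrite("pics/z10.png",np.hstack([c(s,310,290,130,130,3),c(t,345,172,130,130,3)]))
E
```

```text
clock: 23.05
eef_pos: [0.5077, -0.1731, 0.1949]
eef_rot: [-1.691, -2.648, -0.0]
force: [0.1, 0.8, 0.7]
grip_width: 1.002
clock: 23.55
eef_pos: [0.5292, -0.2188, 0.2601]
eef_rot: [1.688, 2.647, 0.0]
force: [0.5, 1.0, 0.2]
grip_width: 0.999
clock: 24.05
eef_pos: [0.5815, -0.3329, 0.259]
eef_rot: [-1.691, -2.648, -0.0]
force: [-0.3, -0.4, -0.6]
grip_width: 1.0
```

View pics/z10.png

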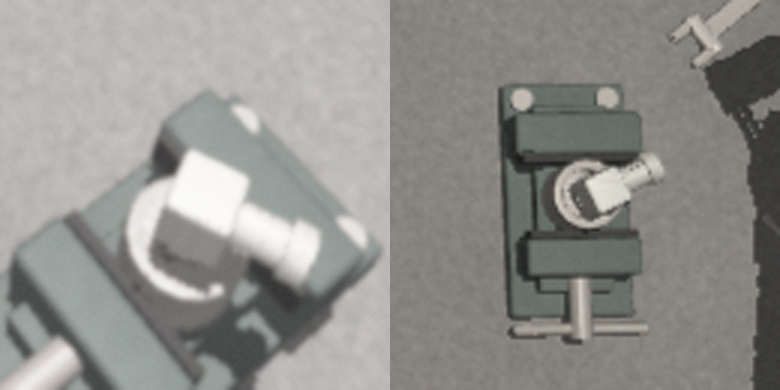

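The elbow stands in the hub with its arm turned clockwise, the block top near side px (378,351). I'll triangulate the block top to check height and tilt, and measure the yaw.

Run:
```python
import cv2,numpy as np
def c(f,x,y,w,h,k):
    im=cv2.resize(cv2.imread(f)[y:y+h,x:x+w],None,fx=k,fy=k,interpolation=cv2.INTER_CUBIC)
    for i in range(0,w,10): cv2.putText(im,str(x+i),(i*k,10),0,.35,(0,0,255),1)
    for i in range(5,h,10): cv2.putText(im,str(y+i),(0,i*k+4),0,.35,(0,0,255),1)
    return im
cv2.imwrite("pics/z11.png",np.hstack([c("pics/side10.png",350,330,50,60,8),c("pics/top10.png",395,215,45,60,8)]))
```

```text
(no output)
```

View pics/z11.png

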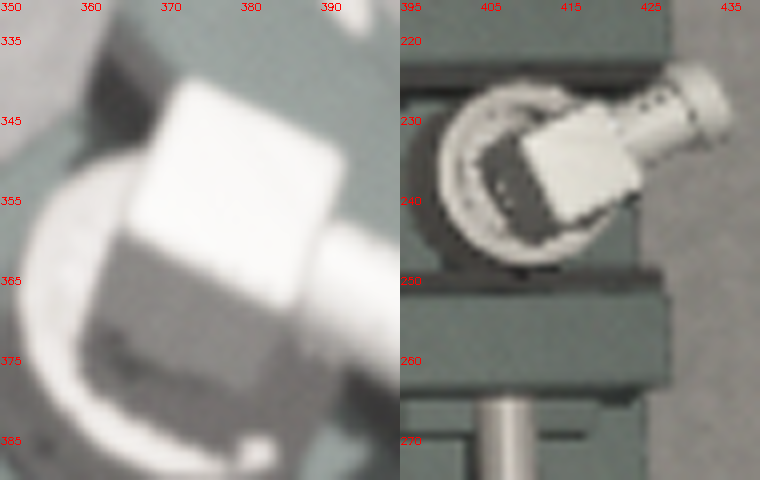

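Run:
```python
from h import *
sd=np.array([(190,78),(347,155),(290,310),(128,232)])/8+[350,330]-.44
tp=np.array([(122,143),(200,100),(242,180),(165,224)])/8+[395,215]-.44
r=[ray("side",sd.mean(0)),ray("top",tp.mean(0))]
A=np.c_[r[0][1],-r[1][1]];k=np.linalg.lstsq(A,r[1][0]-r[0][0],rcond=None)[0]
a=r[0][0]+k[0]*r[0][1];b=r[1][0]+k[1]*r[1][1];print(a,b,(a+b)/2)
for n,q in(("side",sd),("top",tp)):
    w=np.array([plane(n,p,.1335)[:2] for p in q]);e=np.roll(w,-1,0)-w
    print(n,w.mean(0),np.linalg.norm(e,axis=1),np.degrees(np.arctan2(e[:,1],e[:,0])))
```

```text
[ 0.50979398 -0.17709026  0.13233387] [ 0.50799544 -0.17578765  0.13183292] [ 0.50889471 -0.17643895  0.13208339]
side [ 0.50945242 -0.17712407] [0.02504027 0.0261894  0.025005   0.02681495] [ -64.91631751 -154.14663367  116.51593642   25.92747566]
top [ 0.50790125 -0.17530225] [0.02486223 0.02453873 0.02469603 0.02486805] [ -62.53274044 -155.09607948  118.24800854   25.32642176]
```

Run:
```python
from h import *
a=cv2.imread("pics/top0.png")[240:276,230:266];b=cv2.imread("pics/top10.png")[240:276,230:266]
print("straight diff",cv2.phaseCorrelate(np.float32(a[:,:,1]),np.float32(b[:,:,1])))
print(bot.state()["clock"],bot.sign_off())
```

```text
straight diff ((-0.008960059551718302, 0.06382700595319335), 1.012747190800714)
the job is handed in; nothing more can be done
24.15 None
```

The elbow is in the hub, tightened 30 degrees past the gasket and let go. I handed the job in at 24 s of the 64 s allowed; no verdict is given.

**Fitting:** The lugs went down onto the slot floor with about 4 N of contact. I then turned the elbow clockwise along the thread. The resistance rose about 35 degrees from the slots, where the tool read a yaw of 145 degrees, and I stopped at 115. The wrist force stayed under about 12 N at every reading. Before opening the gripper I eased off the downward push.

**Last checks:**
- **Seat pushed down:** about 2.3 mm, taken from the tool height only, so not measured directly. That is inside the 1.7 to 3.9 mm allowed, but just under the 2.4 to 3.3 mm you gave for 30 degrees.
- **Elbow position:** two camera views put its block top at z = 0.132 m (0.133 expected) and within about 1–2 mm of the hub axis, so it stands upright.
- **Elbow yaw:** −62 to −65 degrees in the pictures, against −65 from the tool.
- **Straight fitting:** moved less than 0.1 px in the top view.
- **Robot:** clear of everything.

**What disagreed:** The two cameras differ by about 2 mm. The elbow sat roughly 4 mm off-centre along the jaws when gripped. I corrected this from the side view before inserting and allowed for it while turning.

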